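# Clamp the power brick with the torque-limiting lever

### The job

Get the power brick ready for opening: lift the bit block out of the clamp fixture and stand it upright on the table mat, then lay the brick flat in the emptied bay, lengthwise between the jaw and the end stop. Then swing the fixture's torque-limiting lever clockwise until its clutch slips, stop as soon as it has clearly slipped (no more than about 25 degrees of slip), and let go, leaving the brick clamped. Leave the mouse, carton, bottle, dish and cutters where they are.

Things in the scene. Friction and masses are not known exactly. Their poses are not given: they have to be found in the camera images.
- fixture: Bench clamp on the table: aluminium bed 74 mm wide (x), 262 long (y -165 to +97), top 20 mm above the table. Origin on the table under the bay centre, z up; y is the clamping direction: end stop at the +y end of the bay, sliding jaw at the -y side, behind it a grey boss (60 mm across) with the lever on top. The bay is open along both long sides. The part lies in the middle of the bed's width.
- end_stop: Dark steel block on the bed, 62 mm wide, 22 thick, 26 tall, with two screw heads on top (6 mm more); fixed, but bolted at another place along the bed each time. Origin at the foot of its clamping face (which looks to the fixture's -y), on top of the bed, mid-width; axes as the fixture's.
- jaw: Dark steel sliding jaw with a rubber face, 62 mm wide, 18 thick, 26 tall. Origin at the foot of its clamping face (which looks to the fixture's +y), on top of the bed, mid-width. It advances to +y by 20 mm per radian of the lever. The free gap between jaw and stop is 108 to 128 mm at the start.
- lever_axis (a point): Point on the vertical axis of the lever, 83 mm above the table, at (0, -125) mm in the fixture's frame. Turned clockwise (from above) the lever drives the steel collar below it and so the jaw, at 5 to 6 N at the grip; when the jaw is tight, the clutch slips at about 10 N (0.9 N m) and the lever alone goes on. Turned back, it takes the collar along and opens the jaw.
- lever_grip (a point): Middle of the lever's upright black grip, 95 mm from the lever axis, 103 mm above the table. The grip is a round post 20 mm in diameter, from 78 to 124 mm above the table, spinning freely about its own axis; below it the bar's top is 78 mm high. At the start the lever points to the fixture's -y, or up to 0.5 rad clockwise of that; it takes 0.6 to 1.6 rad to clamp the brick.
- lever (a joint): Clutch slip of the lever against the steel collar (a disc with a pointer nib, which points along the lever at first), rad: 0 at the start; stays 0 while the jaw moves, and grows only as the clutch slips (the lever goes ahead of the nib). It never slips back.
- brick: Power brick: black flat plastic box 49 (x) x 96 (y) x 30 (z) mm, about 0.2 kg, lying on the table. Origin at the centre of its underside, y along its length, z up. It goes in the fixture with its length along the fixture's y, either way round.
- bit_block: Block of screwdriver bits, 22 (x) x 90 (y) x 34 (z, with the bits) mm, the block itself 16 mm tall, the bits too thin to grip; stands on the bed between jaw and stop at the start. Origin at the centre of its underside, y along its length, z up.
- mouse: Black computer mouse, 112 x 62 x 41 mm, rounded, lying on the table; a bystander. Origin at the centre of its underside.
- bottle: White squeeze bottle, 52 mm in diameter, 156 mm tall, a bystander behind the fixture. Origin at the centre of its underside.
- dish: Shallow round metal dish, 68 mm in diameter, 17 mm tall, a bystander. Origin at the centre of its underside.
- cutters: Side cutters lying flat, 52 (x) x 107 (y) x 12 mm, a bystander. Origin at the centre of their underside.
- carton: Small closed cardboard carton, 45 x 63 x 35 mm, standing on the table; a bystander. Origin at the centre of its underside. Brick, mouse and carton swap places from start to start: two places at the right of the fixture, one at its left.
Mind the look-alikes: they are no part of the job. Leave any blue or turquoise look-alike of the bit_block alone. Leave any green or turquoise look-alike of the brick alone.

How it is judged:
By the outcome, as a careful person would: the job done as asked, in the order asked, and still so for the second after the job is handed in, with the robot touching nothing.
It also fails if it takes over 72 s, if anything falls off the work surface, if the arm or the gripper's body presses on something with over 40 N, if the wrist force passes 120 N, or if a joint passes its speed limit or range.

### The arm

A 6-joint arm with a two-finger parallel gripper is mounted at the origin on a cart in front of the work surface, level with it; the furniture and walls round the work are solid. World frame = base frame: x ahead of the robot, y to its left, z up, the work surface at z = 0. Lengths are in m, angles in rad, forces in N, time in s.
With the tool pointing down it reaches from about 0.35 to 0.975 m from the base axis. Payload 4.9 kg.
Tool frame: the origin (TCP) lies midway between the tips of the shut fingers; the grasp point (between the pads) lies 19 mm behind it; z points along the fingers, y is the line along which they close (so a half turn about z gives the same grasp; the last joint's range is limited). The gripper opens to 85 mm and grips with 20 to 120 N. Pads are 22 mm wide; open, the fingers measure 114 mm over their backs; the gripper's body (76 mm by 85 mm) begins 54 mm behind the grasp point. The pads swing forward as they close: fully open they stand 13 mm farther back than shut.
Start: joints at [-1.352, 0.053, 1.613, -0, 1.476, -0.119], TCP at [0.207, -0.59, 0.231] pointing down, gripper open.
Joint ranges: [-3.01, 3.01], [-1.01, 2.22], [0.06, 2.58], [-1.02, 4.17], [0.09, 2.62], [-3.14, 3.14]. Speed limits (rad/s): [2.57, 2.57, 3.14, 3.14, 3.14, 3.14].

### API

Orientations are given as a unit quaternion [w, x, y, z].
In Python, from plant import state, grab_frame, camera_info, job_done, spot_in, masks_of, pinpoint gives the robot as it stands.
- The arm moves only by the shell command python3 -m handwheel 'ROWS' [OPENING]. ROWS is JSON, a list that holds one entry, the list of rows, each a list of 6 numbers: the shift along the world's x, y, z in m, then the turn, a rotation vector about the world's x, y, z in degrees. In form: [[[tx, ty, tz, ax, ay, az], ...]]. A call has 1 to 20 rows; each row shifts and turns the commanded pose from where the row before left it; what a row does not reach is not made up. A row lasts 1/12 s, in which the tool goes at most 41.7 mm and 7.16 degrees, less where a joint would pass 70% of its speed; a pose out of reach is approached as far as the arm can. A call is refused whole if a number of a shift passes 0.0417 or a number of a turn 7.16, either way. A call with a gripper value outside its range is refused whole. OPENING is the opening, from 0 (shut) to 1 (fully open), set as the call begins (- or left out, the last holds). The fingers move at their own pace and stop on an object; the grip force is fixed at half the most. Time passes only in rows, so rows that do not move let the fingers close. It gives the time, the measured TCP pose, the force, the opening and the grip force at its end, in the units of the state.
- state(): the state, without advancing time (a new reading comes with each control period).
- grab_frame(name): name is "side" or "top" or "wrist"; returns (picture, depth): 480x640x3 uint8, blue, green, red; 480x640 float32, m along the optical axis (not along the pixel's ray), 0 where there is no reading.
- camera_info(name): a dict with "fx", "fy", "cx", "cy" (pixels), "distortion" ([k1, k2, p1, p2, k3] as OpenCV has them; the pictures are not rectified), "T" (4x4, takes a point from camera to world coordinates). Camera axes: x right, y up, looking along -z (the intrinsics and any distortion apply to the point x, -y, -z); pixel columns grow to the right and rows downward; lengths in m; the calibration is good to about 2 mm. A picture is of the moment at which its call begins: read the wrist's pose just before it. camera_info takes no time and is no camera call; for the wrist camera it gives the pose at the moment of the call.
- job_done(): hands the job in; it is judged then, once.
Trained networks look in the newest picture that a camera, given by its name, has taken for a name from the list of things; names that differ only in an ending like _2 or _b are one class to them, and where a whole thing is asked for, a point or a joint stands for the part that bears it (a point fixed in the world has none). Each returns a list of dicts, best first, with "conf" (0 to 1); they miss things now and then, are a little off and sometimes report something else, mostly with a low value. They report only what shows in the picture. A call takes as long as a camera call. They do not tell look-alikes from the thing itself.
- spot_in(camera, thing): "box" ([left, top, width, height] in pixels, round what is visible of it).
- masks_of(camera, thing): "region" (480x640 bool, what is visible of it) and "box" ([left, top, width, height] in pixels, round what is visible of it).
- pinpoint(camera, thing): "position" ([column, row] in pixels: a listed point, or the origin of a listed thing).
The state is a dict: "time": time; "joint_pos": joint angles; "joint_vel": joint speeds; "joint_efforts": joint torques, N m; "tool_pos": TCP position; "tool_rot": TCP orientation; "contact_force": force on the tool from outside, world axes, zero at the start; "ft_torque": the same for the moment, N m; "gripper_width": opening from 0.0 (shut) to 1.0 (fully open); "grasp_force": force on a finger pad.
Only numpy, scipy, OpenCV 4.12 (cv2) and the standard library are available. Lean on these libraries where they do the work, as an engineer would, in place of code of your own. Each camera call takes 0.05 s, during which the arm holds its last target. There are 200 camera calls.

## Working session

There is one attempt and no reset: what is moved stays moved. The work goes in short steps, Python scripts to look and compute and a shell command to move; the robot and the scene stay as the last step left them, time stands still between calls to the robot, and variables do not carry over. Pictures are saved under pics/ and viewed, at most 10 in all, crops included, and the job is handed in when it is done.

```bash
ls; mkdir -p pics; cat > h.py <<'E'
import numpy as np, cv2
from plant import *
def und(info,uv):
    K=np.array([[info['fx'],0,info['cx']],[0,info['fy'],info['cy']],[0,0,1.]])
    return cv2.undistortPoints(np.array(uv,float).reshape(-1,1,2),K,np.array(info['distortion'],float)).reshape(-1,2)
def onplane(info,uv,z):
    n=und(info,uv); T=np.array(info['T'])
    d=np.c_[n[:,0],-n[:,1],-np.ones(len(n))]@T[:3,:3].T
    o=T[:3,3]; return o+d*((z-o[2])/d[:,2])[:,None]
def cloud(info,depth,mask):
    r,c=np.nonzero(mask&(depth>0)); n=und(info,np.c_[c,r]); D=depth[r,c][:,None]
    P=np.c_[n[:,0],-n[:,1],-np.ones(len(n))]*D
    T=np.array(info['T']); return P@T[:3,:3].T+T[:3,3]
E
python3 - <<'E'
from h import *
s=state();print(s['time'],s['tool_pos'],s['tool_rot'],s['gripper_width'])
for c in('top','side'):
    im,d=grab_frame(c);cv2.imwrite(f'pics/{c}0.png',im);np.savez(f'{c}0.npz',d=d)
    i=camera_info(c);print(c,np.round(i['T'],3).tolist(),i['fx'],i['distortion'])
    for t in('fixture','end_stop','jaw','brick','bit_block','lever_grip','lever_axis','mouse','carton'):
        r=pinpoint(c,t);print(t,[(np.round(q['position']).tolist(),round(q['conf'],2)) for q in r][:4])
E
```

```text
pics
0.0 [ 0.20698792 -0.5890659   0.2300642 ] [-1.02613198e-03  9.85769805e-01  1.68097689e-01 -6.86577894e-05] 0.9991486271966775
top [[-0.016, 0.998, -0.061, 0.497], [-1.0, -0.017, -0.014, 0.218], [-0.015, 0.061, 0.998, 1.462], [0.0, 0.0, 0.0, 1.0]] 473.09313879767535 [-0.00782839  0.          0.          0.          0.        ]
fixture []
end_stop [([366.0, 237.0], 0.44)]
jaw [([401.0, 244.0], 0.46)]
brick [([293.0, 272.0], 0.86), ([165.0, 302.0], 0.63), ([271.0, 309.0], 0.58)]
bit_block [([385.0, 244.0], 0.59), ([430.0, 310.0], 0.57)]
lever_grip [([457.0, 254.0], 0.83)]
lever_axis [([425.0, 251.0], 0.91)]
mouse [([477.0, 216.0], 0.88)]
carton [([493.0, 276.0], 0.79)]
side [[-0.869, 0.157, -0.47, -0.217], [-0.495, -0.311, 0.811, 1.549], [-0.018, 0.937, 0.348, 0.673], [0.0, 0.0, 0.0, 1.0]] 578.5085352702519 [-0.12439023  0.          0.          0.          0.        ]
fixture [([333.0, 251.0], 0.91), ([332.0, 241.0], 0.68)]
end_stop [([322.0, 249.0], 0.47)]
jaw [([349.0, 237.0], 0.62)]
brick [([258.0, 373.0], 0.78), ([346.0, 307.0], 0.71), ([309.0, 286.0], 0.64)]
bit_block [([382.0, 255.0], 0.64), ([416.0, 248.0], 0.55)]
lever_grip [([321.0, 247.0], 0.26)]
lever_axis [([358.0, 214.0], 0.81)]
mouse [([353.0, 218.0], 0.64)]
carton [([293.0, 237.0], 0.69), ([407.0, 221.0], 0.58)]
```

```bash
python3 - <<'E'
import cv2
im=cv2.imread('pics/top0.png');c=im[180:360,150:520]
cv2.imwrite('pics/top0c.png',cv2.resize(c,(800,389),interpolation=cv2.INTER_CUBIC))
E
```

```text
(no output)
```

View pics/top0c.png

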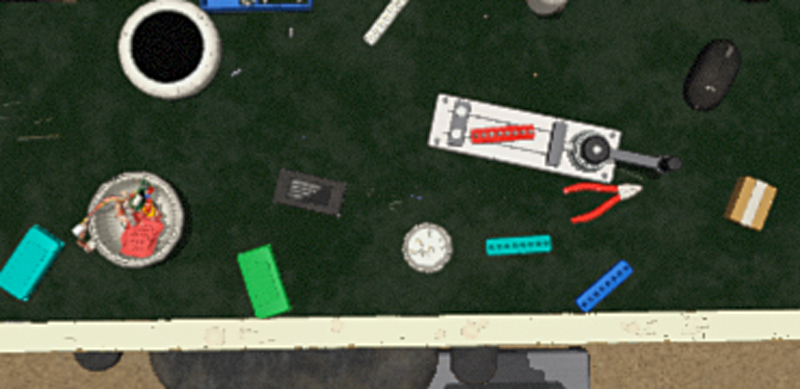

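View pics/side0.png

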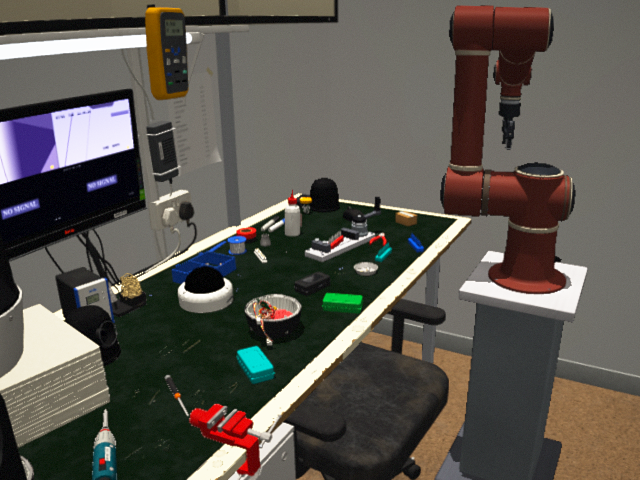

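The top view (crop) shows the fixture with the red bit block at (503,134), the black brick at (309,191), the lever grip at (672,163), and the cyan/blue/green look-alikes lower down. Mouse is at (712,75), carton at (750,203), cutters at (603,200), dish at (428,247).

```bash
python3 - <<'E'
from h import *
i=camera_info('top');s=370/800
def P(l,z): return onplane(i,[(150+x*s,180+y*s) for x,y in l],z)
np.set_printoptions(precision=4,suppress=True)
print('bed',P([(438,95),(620,128),(612,181),(429,145)],.02))
print('axis,grip',P([(594,150)],.095),P([(672,163)],.124), onplane(i,[(425,251)],.083),onplane(i,[(457,254)],.103))
im=cv2.imread('pics/top0.png');hsv=cv2.cvtColor(im,cv2.COLOR_BGR2HSV)
m=((hsv[...,0]<10)|(hsv[...,0]>170))&(hsv[...,1]>120)&(hsv[...,2]>100)
m[:,:360]=0;m[:,402:]=0;m[:225]=0;m[258:]=0
r,c=np.nonzero(m);q=onplane(i,np.c_[c,r],.036)
box=cv2.minAreaRect((q[:,:2]*1000).astype(np.float32));print('bit',box,len(q))
print('brick',P([(283,168),(347,179),(339,215),(275,205)],.03),)
print('mouse,carton,dish,cutter',P([(712,75)],.02),P([(750,203)],.035),P([(428,247)],.017),P([(603,200)],.01))
E
```

```text
bed [[ 0.6315  0.1488  0.02  ]
 [ 0.5804 -0.1064  0.02  ]
 [ 0.506  -0.0929  0.02  ]
 [ 0.5609  0.1629  0.02  ]]
axis,grip [[ 0.5472 -0.054   0.095 ]] [[ 0.5275 -0.1492  0.124 ]] [[ 0.5429 -0.0571  0.083 ]] [[ 0.5321 -0.1443  0.103 ]]
bit ((575.169677734375, 61.998016357421875), (20.372482299804688, 85.82359313964844), 3.4425480365753174) 170
brick [[0.5316 0.3684 0.03  ]
 [0.5148 0.2789 0.03  ]
 [0.4647 0.2908 0.03  ]
 [0.4801 0.3802 0.03  ]]
mouse,carton,dish,cutter [[ 0.6531 -0.2383  0.02  ]] [[ 0.4723 -0.2797  0.035 ]] [[0.4176 0.167  0.017 ]] [[ 0.4795 -0.0816  0.01  ]]
```

```bash
python3 -m handwheel '[[[0.0184,0.0325,0.001,0,0,3.7],[0.0184,0.0325,0.001,0,0,3.7],[0.0184,0.0325,0.001,0,0,3.7],[0.0184,0.0325,0.001,0,0,3.7],[0.0184,0.0325,0.001,0,0,3.7],[0.0184,0.0325,0.001,0,0,3.7],[0.0184,0.0325,0.001,0,0,3.7],[0.0184,0.0325,0.001,0,0,3.7],[0.0184,0.0325,0.001,0,0,3.7],[0.0184,0.0325,0.001,0,0,3.7],[0.0184,0.0325,0.001,0,0,3.7],[0.0184,0.0325,0.001,0,0,3.7],[0.0184,0.0325,0.001,0,0,3.7],[0.0184,0.0325,0.001,0,0,3.7],[0.0184,0.0325,0.001,0,0,3.7],[0.0184,0.0325,0.001,0,0,3.7],[0.0184,0.0325,0.001,0,0,3.7],[0.0184,0.0325,0.001,0,0,3.7],[0.0184,0.0325,0.001,0,0,3.7],[0.0184,0.0325,0.001,0,0,3.7]]]' 0.75
python3 -m handwheel '[[[0,0,0,0,0,0],[0,0,0,0,0,0]]]'
python3 - <<'E'
from h import *
np.set_printoptions(precision=4,suppress=True)
s=state();i=camera_info('wrist');im,d=grab_frame('wrist');cv2.imwrite('pics/w1.png',im);np.save('w1.npy',d)
import pickle;pickle.dump(i,open('w1.pkl','wb'))
print(s['time'],s['tool_pos'],s['tool_rot'],s['gripper_width'],s['joint_pos']);print(np.array(i['T']),i['fx'])
for t in('fixture','end_stop','jaw','bit_block','lever_grip','lever_axis'):
    r=pinpoint('wrist',t);print(t,[(np.round(q['position']).tolist(),round(q['conf'],2)) for q in r][:4])
E
```

```text
time: 2.67
tool_pos: [0.5758, 0.0623, 0.2515]
tool_rot: [0.0, 0.685, 0.729, 0.0]
contact_force: [-0.0, -1.0, 0.5]
gripper_width: 0.746
grasp_force: 0.0
time: 2.83
tool_pos: [0.5755, 0.062, 0.2511]
tool_rot: [-0.0, 0.685, 0.729, -0.0]
contact_force: [-1.1, -0.4, 0.3]
gripper_width: 0.752
grasp_force: 0.0
2.8333 [0.5755 0.062  0.2511] [-0.0002  0.685   0.7285 -0.0003] 0.751977453484647 [-0.0212 -0.0672  1.6993 -0.0002  1.5101 -0.0826]
[[ 0.9981 -0.0591 -0.0158  0.5704]
 [ 0.0612  0.9596  0.2745  0.1316]
 [-0.001  -0.275   0.9614  0.3945]
 [ 0.      0.      0.      1.    ]] 360.2720368913381
fixture [([324.0, 204.0], 0.95)]
end_stop [([338.0, 165.0], 0.74)]
jaw [([303.0, 274.0], 0.69)]
bit_block [([134.0, 308.0], 0.86), ([317.0, 212.0], 0.71), ([184.0, 215.0], 0.61), ([487.0, 277.0], 0.46)]
lever_grip []
lever_axis [([286.0, 342.0], 0.93), ([486.0, 277.0], 0.48)]
```

View pics/w1.png

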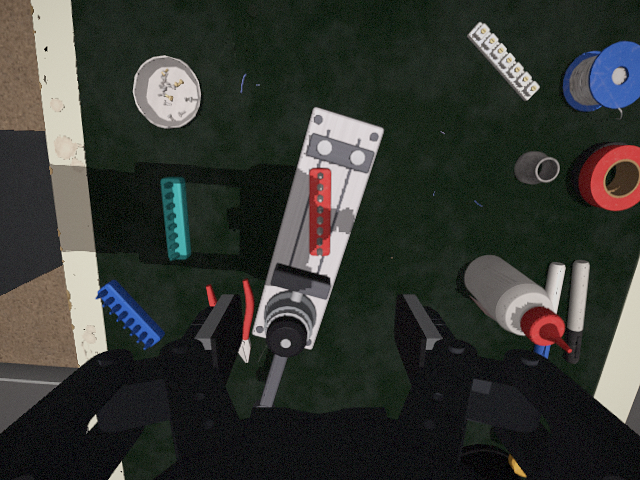

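The wrist view shows the red block at about (320,212), the end stop at (342,152), the jaw at (300,283), and the lever hub at (286,340), with the bay clear otherwise.

```bash
python3 - <<'E'
from h import *
import pickle
np.set_printoptions(precision=4,suppress=True)
i=pickle.load(open('w1.pkl','rb'));im=cv2.imread('pics/w1.png');d=np.load('w1.npy')
hsv=cv2.cvtColor(im,cv2.COLOR_BGR2HSV)
m=((hsv[...,0]<10)|(hsv[...,0]>170))&(hsv[...,1]>120)&(hsv[...,2]>80)
k=np.zeros_like(m);k[160:262,300:340]=1
q=cloud(i,d,m&k);print('z',np.percentile(q[:,2],[5,50,95]))
r,c=np.nonzero(m&k);q=onplane(i,np.c_[c,r],.036);print('bit',cv2.minAreaRect((q[:,:2]*1000).astype(np.float32)))
k=np.zeros_like(m);k[100:360,240:395]=1
al=cloud(i,d,k); b=al[(abs(al[:,2]-.02)<.006)]
print('bed z',np.median(b[:,2]),cv2.minAreaRect((b[:,:2]*1000).astype(np.float32)))
yaw=-np.deg2rad(12)
print('bedcorner',onplane(i,[(317,107),(383,128),(312,348),(253,333)],.02))
# blocks
for n,(r0,r1,c0,c1) in dict(stop=(128,180,300,380),jaw=(258,302,265,335)).items():
    k=np.zeros_like(m);k[r0:r1,c0:c1]=1
    a=cloud(i,d,k);a=a[abs(a[:,2]-.046)<.004];print(n,len(a),cv2.minAreaRect((a[:,:2]*1000).astype(np.float32)))
print('axis',onplane(i,[(286,342)],.083), onplane(i,[(324,204)],0), onplane(i,[(338,165),(303,274)],.02))
E
```

```text
z [0.0353 0.0367 0.0384]
bit ((575.8832397460938, 61.720916748046875), (21.06106948852539, 89.32652282714844), 4.014357566833496)
bed z 0.020725576910192445 ((562.43115234375, 31.477798461914062), (261.32171630859375, 90.95398712158203), 77.1343765258789)
bedcorner [[ 0.567   0.1637  0.02  ]
 [ 0.6337  0.1481  0.02  ]
 [ 0.5773 -0.1036  0.02  ]
 [ 0.5074 -0.0881  0.02  ]]
stop 1169 ((589.6390991210938, 113.62850189208984), (38.938438415527344, 61.125587463378906), 77.01998901367188)
jaw 1052 ((559.3739624023438, -19.559913635253906), (34.39359664916992, 61.785865783691406), 77.5694351196289)
axis [[ 0.5504 -0.059   0.083 ]] [[0.5807 0.065  0.    ]] [[ 0.5918  0.1093  0.02  ]
 [ 0.5621 -0.0111  0.02  ]]
```

```bash
python3 -m handwheel '[[[0,0,-0.04,0,0,0.5],[0,0,-0.04,0,0,0],[0,0,-0.04,0,0,0],[0,0,-0.04,0,0,0],[0,0,-0.03,0,0,0],[0,0,-0.02,0,0,0],[0,0,-0.01,0,0,0],[0,0,-0.008,0,0,0],[0,0,0,0,0,0],[0,0,0,0,0,0]]]' 
python3 -m handwheel '[[[0,0,0,0,0,0],[0,0,0,0,0,0],[0,0,0,0,0,0],[0,0,0,0,0,0],[0,0,0,0,0,0],[0,0,0,0,0,0],[0,0,0,0,0,0],[0,0,0,0,0,0]]]' 0
```

```text
time: 4.02
tool_pos: [0.5761, 0.0601, 0.0246]
tool_rot: [0.001, 0.683, 0.73, 0.001]
contact_force: [-0.0, 0.5, -0.5]
gripper_width: 0.748
grasp_force: 0.0
time: 4.68
tool_pos: [0.5763, 0.0604, 0.0249]
tool_rot: [0.001, 0.683, 0.731, 0.001]
contact_force: [-0.6, 0.4, 5.7]
gripper_width: 0.233
grasp_force: 61.4
```

```bash
python3 -m handwheel '[[[0,0,0.01,0,0,0],[0,0,0.03,0,0,0],[0,0,0.03,0,0,0],[0,0,0.03,0,0,0],[0.005,0.02,0.01,0,0,0],[0.01,0.035,0,0,0,0],[0.01,0.035,0,0,0,0],[0.01,0.035,0,0,0,0],[0.007,0.035,0,0,0,0],[0.003,0.02,0,0,0,0],[0,0.01,0,0,0,0],[0,0,0,0,0,0]]]' 
python3 - <<'E'
from h import *
im,d=grab_frame('wrist');cv2.imwrite('pics/w2.png',im)
E
```

```text
time: 5.68
tool_pos: [0.6195, 0.2521, 0.1331]
tool_rot: [-0.0, 0.682, 0.731, -0.0]
contact_force: [0.8, 0.2, -0.7]
gripper_width: 0.237
grasp_force: 60.7
```

View pics/w2.png

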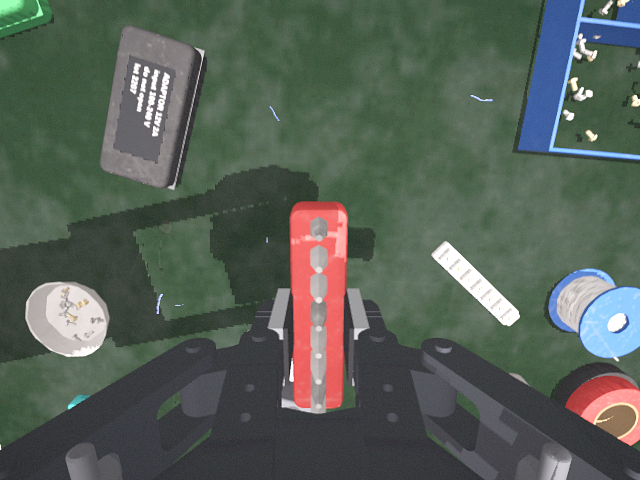

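The wrist view shows the red block (320,305) held level and clear mat below; the brick is at (152,108).

```bash
python3 -m handwheel '[[[0,0,-0.03,0,0,0],[0,0,-0.035,0,0,0],[0,0,-0.03,0,0,0],[0,0,-0.015,0,0,0],[0,0,-0.008,0,0,0],[0,0,-0.005,0,0,0],[0,0,-0.003,0,0,0],[0,0,0,0,0,0],[0,0,0,0,0,0]]]'
```

```text
time: 6.48
tool_pos: [0.6215, 0.2506, 0.0092]
tool_rot: [0.001, 0.683, 0.73, 0.001]
contact_force: [-1.0, 0.5, -0.6]
gripper_width: 0.24
grasp_force: 60.7
```

```bash
python3 -m handwheel '[[[0,0,-0.0015,0,0,0],[0,0,-0.001,0,0,0],[0,0,0,0,0,0],[0,0,0,0,0,0]]]'
```

```text
time: 6.82
tool_pos: [0.6202, 0.2505, 0.0051]
tool_rot: [0.0, 0.683, 0.731, 0.0]
contact_force: [0.2, -0.6, -0.4]
gripper_width: 0.235
grasp_force: 60.7
```

```bash
python3 -m handwheel '[[[0,0,-0.001,0,0,0],[0,0,0,0,0,0],[0,0,0,0,0,0]]]'
```

```text
time: 7.07
tool_pos: [0.6203, 0.2505, 0.0049]
tool_rot: [0.0, 0.683, 0.731, -0.0]
contact_force: [-3.3, -0.9, 5.0]
gripper_width: 0.239
grasp_force: 61.3
```

```bash
python3 -m handwheel '[[[0,0,0,0,0,0],[0,0,0,0,0,0],[0,0,0,0,0,0],[0,0,0,0,0,0],[0,0,0.01,0,0,0],[0,0,0.03,0,0,0],[0,0,0.03,0,0,0],[-0.02,0.013,0.03,0,0,-2.5],[-0.02,0.013,0.03,0,0,-2.5],[-0.02,0.013,0.03,0,0,-2.5],[-0.02,0.013,0.02,0,0,-2.5],[-0.02,0.014,0.01,0,0,-2.5],[-0.022,0.014,0.01,0,0,-2.5],[0,0,0,0,0,0],[0,0,0,0,0,0]]]' 0.85
python3 - <<'E'
from h import *
import pickle
np.set_printoptions(precision=4,suppress=True)
s=state();i=camera_info('wrist');im,d=grab_frame('wrist');cv2.imwrite('pics/w3.png',im)
print(s['time'],s['tool_pos'],s['tool_rot'])
for q in masks_of('wrist','brick')[:3]: 
    m=q['region'];a=cloud(i,d,m);t=a[abs(a[:,2]-.03)<.004]
    print(q['box'],q['conf'],m.sum(),np.percentile(a[:,2],[5,50,95]),cv2.minAreaRect((t[:,:2]*1000).astype(np.float32)) if len(t)>9 else 0, im[m].mean(0))
E
```

```text
time: 8.32
tool_pos: [0.4979, 0.3312, 0.2056]
tool_rot: [0.0, 0.772, 0.636, 0.001]
contact_force: [0.3, 0.7, -0.0]
gripper_width: 0.848
grasp_force: 0.0
8.3167 [0.4979 0.3312 0.2056] [0.0005 0.7716 0.6361 0.0014]
[291.2, 161.2, 58.9, 110.0] 0.94 5530 [0.029  0.0308 0.032 ] ((499.6932067871094, 334.3593444824219), (94.81141662597656, 48.038089752197266), 76.1182632446289) [52.238  51.3944 53.3595]
[111.9, 120.8, 120.8, 100.6] 0.82 6313 [0.0213 0.0309 0.0322] ((374.4766845703125, 399.3943176269531), (95.68000793457031, 48.59237289428711), 17.295644760131836) [104.0939 169.0664  84.8077]
```

View pics/w3.png

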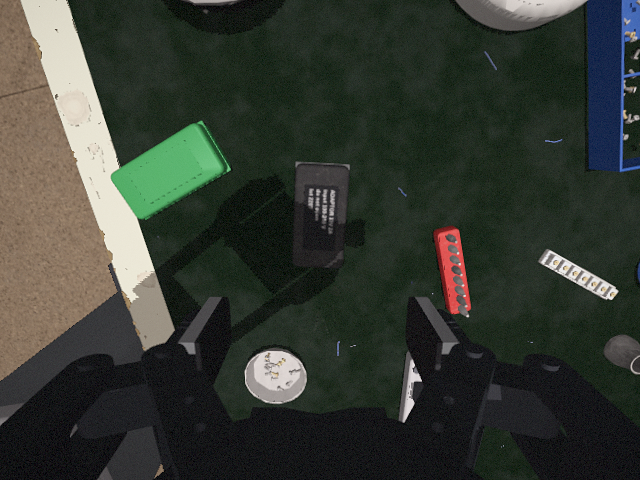

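The view shows the black brick at (320,215), the red block standing upright at (452,272), the green look-alike at (170,170), and the dish at (276,376).

```bash
python3 -m handwheel '[[[0.002,0.003,-0.035,0,0,-2.9],[0,0,-0.035,0,0,0],[0,0,-0.035,0,0,0],[0,0,-0.035,0,0,0],[0,0,-0.03,0,0,0],[0,0,-0.018,0,0,0],[0,0,-0.008,0,0,0],[0,0,-0.003,0,0,0],[0,0,0,0,0,0],[0,0,0,0,0,0]]]'
python3 -m handwheel '[[[0,0,0,0,0,0],[0,0,0,0,0,0],[0,0,0,0,0,0],[0,0,0,0,0,0],[0,0,0,0,0,0],[0,0,0,0,0,0]]]' 0
```

```text
time: 9.25
tool_pos: [0.5015, 0.3336, 0.0062]
tool_rot: [0.0, 0.788, 0.615, 0.001]
contact_force: [0.8, 0.6, 0.9]
gripper_width: 0.847
grasp_force: 0.0
time: 9.75
tool_pos: [0.5016, 0.3341, 0.007]
tool_rot: [0.0, 0.788, 0.615, 0.002]
contact_force: [-0.1, -0.2, 6.8]
gripper_width: 0.548
grasp_force: 65.0
```

```bash
python3 -m handwheel '[[[0,0,0.015,0,0,1],[0,0,0.035,0,0,0],[0,0,0.035,0,0,0],[0.004,-0.015,0.033,0,0,0],[0.0095,-0.035,0,0,0,0],[0.0095,-0.035,0,0,0,0],[0.0095,-0.035,0,0,0,0],[0.0095,-0.035,0,0,0,0],[0.0095,-0.035,0,0,0,0],[0.0095,-0.035,0,0,0,0],[0.0095,-0.035,0,0,0,0],[0.005,-0.018,0,0,0,0],[0,0,0,0,0,0],[0,0,0,0,0,0]]]'
python3 - <<'E'
from h import *
np.set_printoptions(precision=4,suppress=True)
s=state();i=camera_info('wrist');im,d=grab_frame('wrist');cv2.imwrite('pics/w4.png',im)
print(s['time'],s['tool_pos'],s['tool_rot'])
E
```

```text
time: 10.92
tool_pos: [0.5753, 0.0546, 0.1223]
tool_rot: [-0.001, 0.784, 0.621, -0.0]
contact_force: [0.4, -0.1, -1.7]
gripper_width: 0.548
grasp_force: 64.1
10.9167 [0.5753 0.0546 0.1223] [-0.0005  0.7835  0.6214 -0.0003]
```

View pics/w4.png

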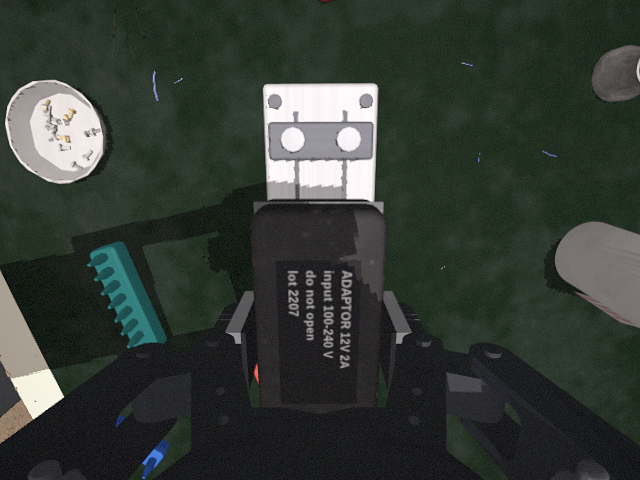

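The brick hangs aligned over the bay, with the end stop's top at (321,140) and its clamping edge at row ~160.

```bash
python3 - <<'E'
from h import *
np.set_printoptions(precision=4,suppress=True)
i=camera_info('wrist');s=state()
p=onplane(i,[(270,160),(373,159)],.046);print(p)
e=onplane(i,[(258,203),(384,203)],s['tool_pos'][2]+.022);print(e) # brick end, near the top edge
u=np.array([.225,.974]);print(p[:,:2]@u, s['tool_pos'][:2]@u, e[:,:2]@u, p.mean(0)[:2]@[.974,-.225], s['tool_pos'][:2]@np.array([.974,-.225]))
E
```

```text
[[0.5594 0.1194 0.046 ]
 [0.6193 0.106  0.046 ]]
[[0.5655 0.1083 0.1443]
 [0.6072 0.0986 0.1443]]
[0.2421 0.2426] 0.18345900045265498 [0.2327 0.2326] 0.5487112167464708 0.547628801065448
```

```bash
python3 -m handwheel '[[[0.002,0.004,-0.02,0,0,0],[0,0,-0.03,0,0,0],[0,0,-0.025,0,0,0],[0,0,-0.012,0,0,0],[0,0,-0.005,0,0,0],[0,0,-0.0025,0,0,0],[0,0,0,0,0,0],[0,0,0,0,0,0],[0,0,0,0,0,0]]]'
```

```text
time: 11.72
tool_pos: [0.579, 0.0594, 0.0302]
tool_rot: [0.001, 0.783, 0.622, 0.001]
contact_force: [0.1, -0.6, -1.4]
gripper_width: 0.55
grasp_force: 64.1
```

```bash
python3 -m handwheel '[[[0,0,-0.001,0,0,0],[0,0,0,0,0,0],[0,0,0,0,0,0]]]'
```

```text
time: 11.97
tool_pos: [0.5779, 0.0593, 0.0278]
tool_rot: [0.0, 0.783, 0.622, 0.0]
contact_force: [-0.4, -0.6, -0.8]
gripper_width: 0.543
grasp_force: 64.1
```

```bash
python3 -m handwheel '[[[0,0,-0.001,0,0,0],[0,0,0,0,0,0],[0,0,0,0,0,0]]]'
```

```text
time: 12.22
tool_pos: [0.578, 0.0593, 0.027]
tool_rot: [0.0, 0.783, 0.622, 0.0]
contact_force: [-1.2, 0.0, 2.8]
gripper_width: 0.55
grasp_force: 64.6
```

```bash
python3 -m handwheel '[[[0,0,0,0,0,0],[0,0,0,0,0,0],[0,0,0,0,0,0],[0,0,0.01,0,0,0],[0,0,0.035,0,0,0],[0,0,0.035,0,0,0],[0,0,0.035,0,0,0],[0,-0.01,0.035,0,0,0],[-0.008,-0.03,0.025,0,0,0],[-0.008,-0.03,0.025,0,0,0],[-0.008,-0.03,0.02,0,0,0],[-0.008,-0.03,0,0,0,0],[-0.006,-0.03,0,0,0,0],[0,0,0,0,0,0],[0,0,0,0,0,0]]]' 0.85
python3 - <<'E'
from h import *
np.set_printoptions(precision=4,suppress=True)
s=state();i=camera_info('wrist');im,d=grab_frame('wrist');cv2.imwrite('pics/w5.png',im)
print(s['time'],s['tool_pos'],s['tool_rot'])
A=pinpoint('wrist','lever_axis');G=pinpoint('wrist','lever_grip')
for q in A[:2]: print('axis',q['position'],q['conf'],onplane(i,[q['position']],.083))
for q in G[:2]: print('grip',q['position'],q['conf'],onplane(i,[q['position']],.103))
E
```

```text
time: 13.47
tool_pos: [0.5394, -0.1018, 0.2471]
tool_rot: [0.0, 0.784, 0.621, 0.0]
contact_force: [-0.6, 0.7, 0.3]
gripper_width: 0.851
grasp_force: 0.0
13.4667 [ 0.5394 -0.1018  0.2471] [0.0003 0.7837 0.6211 0.0003]
axis [319.5, 174.9] 0.93 [[ 0.5493 -0.061   0.083 ]]
grip [317.5, 288.3] 0.86 [[ 0.526  -0.1526  0.103 ]]
```

View pics/w5.png

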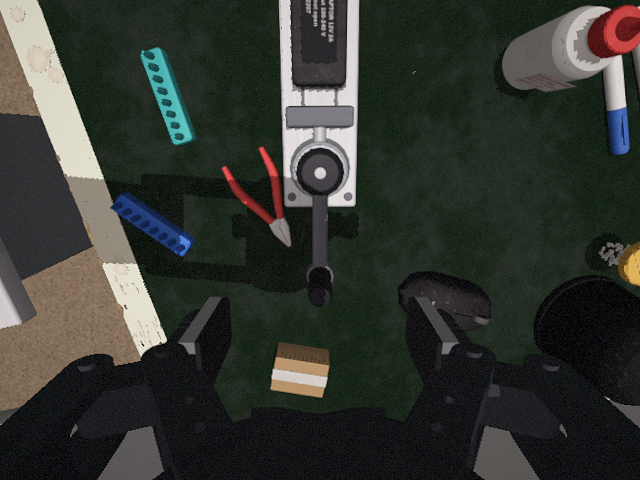

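The brick lies in the bay at (320,45); the jaw is at (320,116), the lever hub at (320,173), and the grip at (319,288), pointing along the fixture's -y.

```bash
python3 -m handwheel '[[[-0.0067,-0.0255,-0.01,0,0,-1],[-0.0067,-0.025,-0.02,0,0,0],[0,0,-0.03,0,0,0],[0,0,-0.03,0,0,0],[0,0,-0.03,0,0,0],[0,0,-0.02,0,0,0],[0,0,-0.012,0,0,0],[0,0,-0.006,0,0,0],[0,0,0,0,0,0],[0,0,0,0,0,0]]]' 0.6
python3 -m handwheel '[[[0,0,0,0,0,0],[0,0,0,0,0,0],[0,0,0,0,0,0],[0,0,0,0,0,0],[0,0,0,0,0,0]]]' 0.27
python3 - <<'E'
import numpy as np
# arc rows helper: shift for a 4 deg and 2 deg clockwise step from lever angle th
for st in (5,2.5):
  th=-104.3; out=[]
  while th>-204:
    a,b=np.deg2rad([th,th-st]); out.append((round(th-st,1),*np.round(.095*np.array([np.cos(b)-np.cos(a),np.sin(b)-np.sin(a)]),4).tolist())); th-=st
  print(out)
E
```

```text
time: 14.45
tool_pos: [0.5272, -0.151, 0.0894]
tool_rot: [0.001, 0.788, 0.616, 0.0]
contact_force: [0.3, -0.3, 0.6]
gripper_width: 0.601
grasp_force: 0.0
time: 14.87
tool_pos: [0.5274, -0.1517, 0.0896]
tool_rot: [0.001, 0.788, 0.615, 0.001]
contact_force: [1.3, -0.7, 1.9]
gripper_width: 0.272
grasp_force: 1.3
[(-109.3, -0.0079, 0.0024), (-114.3, -0.0077, 0.0031), (-119.3, -0.0074, 0.0037), (-124.3, -0.007, 0.0044), (-129.3, -0.0066, 0.005), (-134.3, -0.0062, 0.0055), (-139.3, -0.0057, 0.006), (-144.3, -0.0051, 0.0065), (-149.3, -0.0045, 0.0069), (-154.3, -0.0039, 0.0073), (-159.3, -0.0033, 0.0076), (-164.3, -0.0026, 0.0079), (-169.3, -0.0019, 0.0081), (-174.3, -0.0012, 0.0082), (-179.3, -0.0005, 0.0083), (-184.3, 0.0003, 0.0083), (-189.3, 0.001, 0.0082), (-194.3, 0.0017, 0.0081), (-199.3, 0.0024, 0.0079), (-204.3, 0.0031, 0.0077)]
[(-106.8, -0.004, 0.0011), (-109.3, -0.0039, 0.0013), (-111.8, -0.0039, 0.0015), (-114.3, -0.0038, 0.0016), (-116.8, -0.0037, 0.0018), (-119.3, -0.0037, 0.0019), (-121.8, -0.0036, 0.0021), (-124.3, -0.0035, 0.0023), (-126.8, -0.0034, 0.0024), (-129.3, -0.0033, 0.0026), (-131.8, -0.0031, 0.0027), (-134.3, -0.003, 0.0028), (-136.8, -0.0029, 0.003), (-139.3, -0.0028, 0.0031), (-141.8, -0.0026, 0.0032), (-144.3, -0.0025, 0.0033), (-146.8, -0.0023, 0.0034), (-149.3, -0.0022, 0.0035), (-151.8, -0.002, 0.0036), (-154.3, -0.0019, 0.0037), (-156.8, -0.0017, 0.0038), (-159.3, -0.0015, 0.0038), (-161.8, -0.0014, 0.0039), (-164.3, -0.0012, 0.004), (-166.8, -0.001, 0.004), (-169.3, -0.0009, 0.0041), (-171.8, -0.0007, 0.0041), (-174.3, -0.0005, 0.0041), (-176.8, -0.0003, 0.0041), (-179.3, -0.0001, 0.0041), (-181.8, 0.0, 0.0041), (-184.3, 0.0002, 0.0041), (-186.8, 0.0004, 0.0041), (-189.3, 0.0006, 0.0041), (-191.8, 0.0008, 0.0041), (-194.3, 0.0009, 0.004), (-196.8, 0.0011, 0.004), (-199.3, 0.0013, 0.0039), (-201.8, 0.0015, 0.0039), (-204.3, 0.0016, 0.0038)]
```

```bash
python3 -m handwheel '[[[-0.0079,0.0024,0,0,0,-5],[-0.0077,0.0031,0,0,0,-5],[-0.0074,0.0037,0,0,0,-5],[-0.007,0.0044,0,0,0,-5],[-0.0066,0.005,0,0,0,-5],[-0.0062,0.0055,0,0,0,-5]]]'
```

```text
time: 15.37
tool_pos: [0.485, -0.1284, 0.0899]
tool_rot: [0.003, 0.922, 0.388, 0.002]
contact_force: [4.4, -4.5, 0.6]
gripper_width: 0.271
grasp_force: 2.7
```

```bash
python3 -m handwheel '[[[-0.0057,0.006,0,0,0,-5],[-0.0051,0.0065,0,0,0,-5],[-0.0045,0.0069,0,0,0,-5],[-0.0039,0.0073,0,0,0,-5],[-0.0033,0.0076,0,0,0,-5],[-0.0026,0.0079,0,0,0,-5]]]'
python3 -m handwheel '[[[-0.0012,0.004,0,0,0,-2.5],[-0.001,0.0041,0,0,0,-2.5]]]'
```

```text
time: 15.87
tool_pos: [0.4592, -0.0864, 0.0897]
tool_rot: [0.002, 0.991, 0.137, 0.001]
contact_force: [1.7, -5.7, 1.6]
gripper_width: 0.273
grasp_force: 2.9
time: 16.03
tool_pos: [0.4569, -0.0782, 0.0896]
tool_rot: [0.002, 0.996, 0.095, 0.001]
contact_force: [0.1, -6.3, 2.2]
gripper_width: 0.271
grasp_force: 2.9
```

```bash
for i in 1; do python3 -m handwheel '[[[-0.0007,0.0041,0,0,0,-2.5],[-0.0005,0.0041,0,0,0,-2.5]]]' | egrep 'pos|force'; python3 -m handwheel '[[[-0.0003,0.0041,0,0,0,-2.5]]]' | egrep 'pos|force'; python3 -m handwheel '[[[-0.0001,0.0041,0,0,0,-2.5]]]'| egrep 'pos|force'; done
```

```text
tool_pos: [0.4558, -0.0709, 0.0896]
contact_force: [1.1, -10.0, 2.1]
grasp_force: 4.8
tool_pos: [0.4556, -0.0671, 0.0897]
contact_force: [0.2, -9.4, 2.4]
grasp_force: 4.8
tool_pos: [0.4553, -0.063, 0.0896]
contact_force: [-0.5, -9.5, 2.2]
grasp_force: 4.8
```

```bash
python3 -m handwheel '[[[0.0001,0.0041,0,0,0,-2.5],[0.0003,0.0041,0,0,0,-2.5]]]' | egrep 'time|pos|force'
python3 - <<'E'
from h import *
im,d=grab_frame('wrist');cv2.imwrite('pics/w6.png',im)
E
```

```text
time: 16.53
tool_pos: [0.4555, -0.0548, 0.0895]
contact_force: [-0.8, -10.2, 2.3]
grasp_force: 4.8
```

View pics/w6.png

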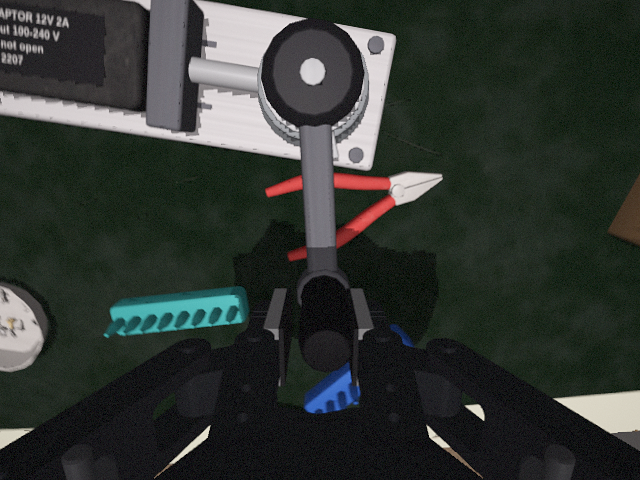

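The picture shows the jaw against the brick at (150,60), and the collar's nib at about (337,150), behind the lever by roughly 12°, so the clutch has slipped. I'll take one more small step and let go.

```bash
python3 -m handwheel '[[[0.0002,0.0041,0,0,0,-2.5]]]' | egrep 'pos|force'
python3 -m handwheel '[[[0,0,0,0,0,0],[0,0,0,0,0,0],[0,0,0,0,0,0],[0,0,0,0,0,0],[0,0,0.01,0,0,0],[0,0,0.03,0,0,0],[0,0,0.03,0,0,0],[0,0,0.03,0,0,0],[0,0,0.03,0,0,0],[0,-0.01,0.03,0,0,0],[0,0,0,0,0,0],[0,0,0,0,0,0]]]' 0.6
python3 - <<'E'
from h import *
im,d=grab_frame('wrist');cv2.imwrite('pics/w7.png',im)
E
```

```text
tool_pos: [0.4556, -0.0509, 0.0895]
contact_force: [-0.6, -9.3, 3.0]
grasp_force: 4.8
time: 17.67
tool_pos: [0.4563, -0.0586, 0.2516]
tool_rot: [0.001, 0.998, -0.057, 0.003]
contact_force: [0.1, 0.8, -1.3]
gripper_width: 0.6
grasp_force: 0.0
```

View pics/w7.png

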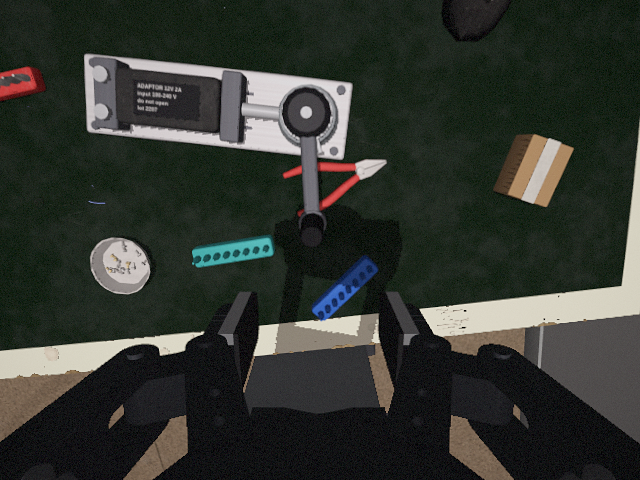

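The brick lies flat at (170,102), clamped between the stop (105,93) and the jaw (232,106). The lever is released and the bystanders haven't moved.

```bash
python3 -c "
from plant import job_done
print(job_done())"
```

```text
the job is handed in; nothing more can be done
None
```

The job is handed in after about 18 s: the bit block stands upright on the mat, the brick lies clamped in the bay, and the lever was released after roughly 12 to 15° of clutch slip, with the look-alikes and bystanders not touched.

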